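# Find the socket that fits the nut on the red terminal pad

### The arm

A 6-joint arm with a two-finger parallel gripper is mounted at the origin on a cart in front of the work surface, level with it; the furniture and walls round the work are solid. World frame = base frame: x ahead of the robot, y to its left, z up, the work surface at z = 0. Lengths are in m, angles in degrees, forces in N, time in s.
With the tool pointing down it reaches from about 0.3 to 0.75 m from the base axis. Payload 8.5 kg.
Tool frame: the origin (TCP) lies midway between the tips of the shut fingers; the grasp point (between the pads) lies 19 mm behind it (env.tcp_to_grasp is the z of the grasp point in the tool frame, in m); z points along the fingers, y is the line along which they close (so a half turn about z gives the same grasp; the last joint's range is limited). The gripper opens to 85 mm and grips with 20 to 120 N. Pads are 22 mm wide; open, the fingers measure 114 mm over their backs; the gripper's body (76 mm by 85 mm) begins 54 mm behind the grasp point. The pads swing forward as they close: fully open they stand 13 mm farther back than shut.
Start: joints at [-83.956, 21.807, 74.336, -0, 83.858, -12.336], TCP at [0.173, -0.522, 0.231] pointing down, gripper open.
Joint ranges: [-178.18, 178.18], [-50.72, 133.34], [12.68, 142.11], [-81.47, 261.47], [9.98, 163.14], [-165.26, 165.26]. Speed limits (degrees/s): [136.94, 136.94, 180, 180, 180, 180].

### API

Orientations are given as a 3x3 rotation matrix whose columns are the frame's x, y, z axes.
In Python, from rig import env, imaging, job, models gives the robot as it stands. The module is installed in compiled form; this text tells all that it offers.
- The arm moves only by the tool jog_arm, never from a script. Its argument "plan" is text: rows parted by semicolons, each of 7 numbers parted by spaces: the turn, a rotation vector about the tool's x, y, z in degrees, then the shift along the tool's x, y, z in cm, then the closure in counts, from 0 (fully open) to 255 (shut). In form: rx ry rz x y z claw; .... A call has 1 to 10 rows; each row shifts and turns the commanded pose from where the row before left it, along the tool's axes as they then stand; what a row does not reach is not made up. A row lasts 1/12 s, in which the tool goes at most 41.7 mm and 7.16 degrees, less where a joint would pass 70% of its speed; a pose out of reach is approached as far as the arm can. A call with a gripper value outside its range is refused whole. The fingers move at their own pace and stop on an object; "grip_force" is the grip in N (left out, the last holds). Time passes only in rows, so rows that do not move let the fingers close. It gives the time, the measured TCP pose, the force, the opening and the grip force at its end, in the units of the state.
- env.observe(): the state, without advancing time (a new reading comes with each control period).
- imaging.get_image(name): name is "side" or "top"; returns a dict with "pixels" (480x640x3 uint8, red, green, blue), "depth" (480x640 float32, m along the optical axis (not along the pixel's ray), 0 where there is no reading), "fov_y" (degrees; the focal length in pixels is half the picture's height over the tangent of half this angle, whatever the lens; pixels are square), "cx", "cy" (the principal point, pixels), "world_from_camera" (4x4, takes a point from camera to world coordinates). Camera axes: x right, y down, z forward; pixel columns grow to the right and rows downward; lengths in m; the calibration is good to about 2 mm. A picture is of the moment at which its call begins.
- job.close_job(): hands the job in; it is judged then, once.
Trained networks look in the newest picture that a camera, given by its name, has taken for a name from the list of things; names that differ only in an ending like _2 or _b are one class to them, and where a whole thing is asked for, a point or a joint stands for the part that bears it (a point fixed in the world has none). Each returns a list of dicts, best first, with "confidence" (0 to 1); they miss things now and then, are a little off and sometimes report something else, mostly with a low value. They report only what shows in the picture. A call takes as long as a camera call. They do not tell look-alikes from the thing itself.
- models.outline_of(camera, query): "region" (480x640 bool, what is visible of it) and "bbox" ([centre column, centre row, width, height] in pixels, round what is visible of it).
- models.tip_of(camera, query): "at" ([column, row] in pixels: a listed point, or the origin of a listed thing).
The state is a dict: "time_s": time; "q": joint angles; "qvel": joint speeds; "joint_efforts": joint torques, N m; "position": TCP position; "tool_rot": TCP orientation; "ft_force": force on the tool from outside, world axes, zero at the start; "wrist_torque": the same for the moment, N m; "grip_width": finger opening in m; "gripper_force": force on a finger pad.
Only numpy, scipy, OpenCV 4.12 (cv2) and the standard library are available. Lean on these libraries where they do the work, as an engineer would, in place of code of your own. Each camera call takes 0.05 s, during which the arm holds its last target. There are 200 camera calls.

### The job

Find the socket that fits the hex nut on the red pad of the terminal block: try the sockets on that nut one after another from the smallest up (yellow, green, blue), putting each one that is too small back upright in a pocket of the rack, and stop at the first that goes on. Push that one fully down until it rests on the pad and finish while still gripping it there, with the other two sockets standing in the rack and the solder spool, the flux bottle and the heat sink left where they were.

Things in the scene. Friction and masses are not known exactly. Their poses are not given: they have to be found in the camera images.
- socket_s_grip (a point): Smallest of three loose steel hex sockets, colour code yellow (band, top). Upright, open end down, 80 mm tall, about 0.13 kg; outside diameter 24 mm up to 27 mm, then tapering to the square bar 16 x 16 mm (34 to 80 mm above the rim), the place to grip. This point: on the axis in the bar, 58 mm above the rim; z up the axis, x and y square to the bar's flats.
- socket_s: The same yellow socket; origin at the centre of its lower rim, same axes. Hexagonal opening in the underside, 14.8 mm across flats, 20 mm deep; x is square to one pair of the hexagon's flats.
- socket_m_grip (a point): Middle of three loose steel hex sockets, colour code green (band, top). Upright, open end down, 80 mm tall, about 0.13 kg; outside diameter 29 mm up to 27 mm, then tapering to the square bar 16 x 16 mm (34 to 80 mm above the rim), the place to grip. This point: on the axis in the bar, 58 mm above the rim; z up the axis, x and y square to the bar's flats.
- socket_m: The same green socket; origin at the centre of its lower rim, same axes. Hexagonal opening in the underside, 19.8 mm across flats, 20 mm deep; x is square to one pair of the hexagon's flats.
- socket_l_grip (a point): Largest of three loose steel hex sockets, colour code blue (band, top). Upright, open end down, 80 mm tall, about 0.13 kg; outside diameter 36 mm up to 27 mm, then tapering to the square bar 16 x 16 mm (34 to 80 mm above the rim), the place to grip. This point: on the axis in the bar, 58 mm above the rim; z up the axis, x and y square to the bar's flats.
- socket_l: The same blue socket; origin at the centre of its lower rim, same axes. Hexagonal opening in the underside, 25.8 mm across flats, 20 mm deep; x is square to one pair of the hexagon's flats.
- nut_s_top (a point): One of three fixed hex nuts (13, 18 and 24 mm across flats, 12 mm tall, top edge bevelled), one on each pad of the terminal block; they change places, and which size is on the red pad must be found out. This point: centre of its top face; z up, x square to one pair of flats (hexagon: repeats every 60 degrees). It does not turn.
- nut_m_top (a point): One of three fixed hex nuts (13, 18 and 24 mm across flats, 12 mm tall, top edge bevelled), one on each pad of the terminal block; they change places, and which size is on the red pad must be found out. This point: centre of its top face; z up, x square to one pair of flats (hexagon: repeats every 60 degrees). It does not turn.
- nut_l_top (a point): One of three fixed hex nuts (13, 18 and 24 mm across flats, 12 mm tall, top edge bevelled), one on each pad of the terminal block; they change places, and which size is on the red pad must be found out. This point: centre of its top face; z up, x square to one pair of flats (hexagon: repeats every 60 degrees). It does not turn.
- red_pad (a point): Centre of the top of the red round pad (diameter 46 mm) in the middle of the fixed black terminal block (90 x 200 mm); its three pads (62 mm apart, outer two grey) run along y, one nut centred on each. A socket that goes on comes down until its rim rests on the pad; one that is too small stops on the nut, 12 mm higher.
- rack_middle (a point): Centre of the floor of the middle pocket of the fixed blue rack (62 x 186 x 16 mm). Three square pockets, 42 mm wide, 10 mm deep, in a row along y at -60, 0, +60 mm; z up. At the start one socket stands in each, rim on the floor, near its centre; which is where varies. Any socket fits any pocket.
- solder_spool: Bystander: spool of solder wire, diameter 49, height 43 mm; origin at the centre of its underside. Leave it alone.
- flux_bottle: Bystander: small white bottle with a black cap, diameter 30, height 74 mm; origin at the centre of its underside. Leave it alone.
- heat_sink: Bystander: aluminium heat sink with fins, 30 x 30 x 17 mm; origin at the centre of its underside. Leave it alone.
Not all that is in view belongs to the job. Leave any orange look-alike of the socket_s alone.

How it is judged:
By the outcome, as a careful person would: the job done as asked, in the order asked, and still so for the second after the job is handed in, while the arm keeps its last pose, push and grip.
It also fails if it takes over 72 s, if anything falls off the work surface, if the arm or the gripper's body presses on something with over 40 N, if the wrist force passes 120 N, or if a joint passes its speed limit or range.

## Working session

There is one attempt and no reset: what is moved stays moved. The work goes in short steps, Python scripts to look and compute and a tool call to move; the robot and the scene stay as the last step left them, time stands still between calls to the robot, and variables do not carry over. Pictures are saved under pics/ and viewed, at most 10 in all, crops included, and the job is handed in when it is done.

Besides the shell and the picture viewer there is one more tool, called after "Call:" by a JSON object that holds its "method" and its "body". jog_arm: Moves the arm, as the interface text tells. Its arguments: {"type":"object","properties":{"plan":{"type":"string"},"grip_force":{"type":"number"}},"required":["plan"]}

```bash
mkdir -p pics
cat > h.py <<'E'
import numpy as np, cv2
from rig import env, imaging, job, models
def save(im,name,crop=None,s=1):
    p=im["pixels"][:,:,::-1]
    if crop: p=p[crop[1]:crop[3],crop[0]:crop[2]]
    cv2.imwrite("pics/"+name,cv2.resize(p,None,fx=s,fy=s,interpolation=cv2.INTER_CUBIC))
def f(im): return 240/np.tan(np.radians(im["fov_y"]/2))
def ray(im,u,v):
    T=im["world_from_camera"]; d=T[:3,:3]@np.array([(u-im["cx"])/f(im),(v-im["cy"])/f(im),1]); return T[:3,3],d
def atz(im,u,v,z):
    o,d=ray(im,u,v); return o+d*(z-o[2])/d[2]
def cloud(im):
    v,u=np.mgrid[:480,:640]; D=im["depth"]
    P=np.stack([(u-im["cx"])/f(im)*D,(v-im["cy"])/f(im)*D,D],-1); T=im["world_from_camera"]
    W=P@T[:3,:3].T+T[:3,3]; W[D==0]=np.nan; return W
E
python3 - <<'E'
from h import *
np.set_printoptions(precision=4,suppress=True)
for c in ["top","side"]:
    im=imaging.get_image(c); save(im,c+"0.png"); W=cloud(im); print(c,im["fov_y"],im["world_from_camera"].tolist())
    for q in ["socket_s_grip","socket_m_grip","socket_l_grip","socket_s","socket_m","socket_l","nut_s_top","nut_m_top","nut_l_top","red_pad","rack_middle","solder_spool","flux_bottle","heat_sink"]:
        for r in models.tip_of(c,q)[:3]:
            u,v=r["at"]; print(q,round(r["confidence"],2),np.round([u,v]),W[int(round(v)),int(round(u))])
s=env.observe();print(s["position"],s["tool_rot"],s["ft_force"],s["grip_width"],env.tcp_to_grasp,s["time_s"])
E
```

```text
top 43.95884516714247 [[0.015708238405296518, -0.9885417195600937, 0.15012834487656013, 0.3679282903048544], [-0.9993508458032203, -0.010653447077695222, 0.03441498304156075, -0.005850291512087026], [-0.032421262137531486, -0.15057148718975905, -0.9880673504406842, 1.1808667473304513], [0.0, 0.0, 0.0, 1.0]]
socket_s_grip 0.71 [188. 320.] [0.3948 0.2653 0.066 ]
socket_s_grip 0.69 [226. 325.] [0.3863 0.1901 0.0836]
socket_s_grip 0.56 [198. 219.] [0.5846 0.2512 0.0824]
socket_m_grip 0.74 [226. 278.] [0.4772 0.2013 0.0401]
socket_m_grip 0.61 [252. 276.] [0.477  0.1444 0.0876]
socket_m_grip 0.46 [430. 270.] [ 0.4983 -0.1924  0.0333]
socket_l_grip 0.69 [189. 268.] [0.4906 0.263  0.0863]
socket_s 0.88 [198. 271.] [0.4901 0.2563 0.0409]
socket_s 0.68 [203. 226.] [0.5788 0.2503 0.0413]
socket_s 0.67 [226. 328.] [0.3809 0.1908 0.079 ]
socket_m 0.88 [198. 271.] [0.4901 0.2563 0.0409]
socket_m 0.68 [203. 226.] [0.5788 0.2503 0.0413]
socket_m 0.67 [226. 328.] [0.3809 0.1908 0.079 ]
socket_l 0.88 [198. 271.] [0.4901 0.2563 0.0409]
socket_l 0.68 [203. 226.] [0.5788 0.2503 0.0413]
socket_l 0.67 [226
[... 1496 characters left out ...]
2165 0.0183]
nut_s_top 0.62 [350. 210.] [ 0.4996 -0.1989  0.034 ]
nut_s_top 0.21 [342. 199.] [ 0.5257 -0.2919  0.0168]
nut_m_top 0.47 [342. 199.] [ 0.5257 -0.2919  0.0168]
nut_l_top 0.52 [357. 226.] [ 0.4787 -0.1296  0.0299]
red_pad 0.8 [350. 216.] [ 0.4985 -0.1939  0.0202]
rack_middle 0.77 [344. 336.] [0.4814 0.2193 0.016 ]
solder_spool 0.73 [253. 268.] [0.6765 0.0551 0.0187]
solder_spool 0.31 [396. 278.] [0.3908 0.0288 0.0064]
flux_bottle 0.94 [244. 304.] [0.665  0.1649 0.0173]
heat_sink 0.66 [398. 276.] [0.3873 0.0277 0.011 ]
[ 0.1734 -0.5219  0.2313] [[ 0.949   0.3153 -0.    ]
 [ 0.3153 -0.949  -0.    ]
 [-0.      0.     -1.    ]] [-0.2348 -0.2176 -0.1935] 0.08543983860939827 -0.0187 1.5
```

View pics/top0.png

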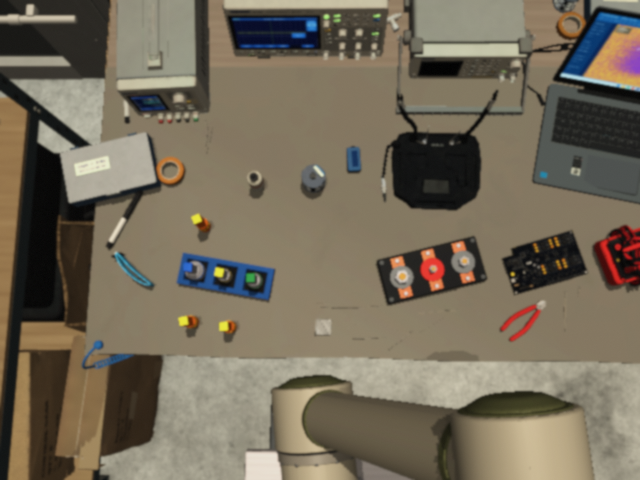

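View pics/side0.png

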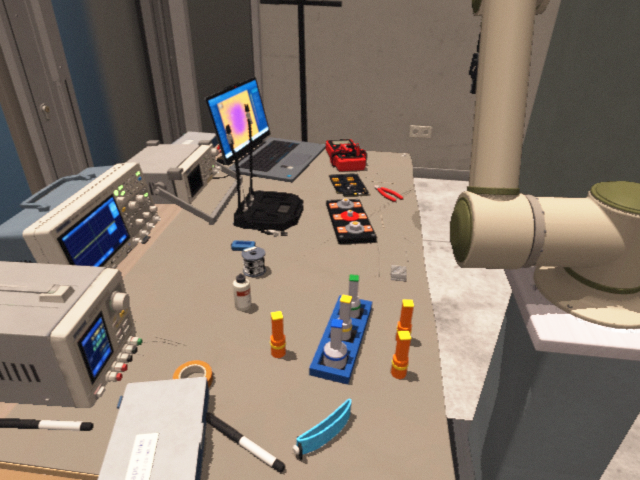

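The cameras show the rack at top (225,277): blue socket (195,268), yellow (222,273), green (253,280). The red pad's nut is at (432,269). The look-alikes are the orange ones with yellow tops at top (200,220), (188,322) and (227,327), outside the rack. The one to take is the steel one in the middle pocket. I'll check it in a crop.

Run:
```python
from h import *
np.set_printoptions(precision=4,suppress=True)
im=imaging.get_image("top"); W=cloud(im); sd=imaging.get_image("side"); Ws=cloud(sd)
def c(i,a,b,s): return cv2.resize(i["pixels"][a[1]:b[1],a[0]:b[0],::-1],(s*(b[0]-a[0]),s*(b[1]-a[1])),interpolation=cv2.INTER_CUBIC)
A=c(im,(170,245),(285,305),6); B=c(im,(370,230),(490,308),6)
w=max(A.shape[1],B.shape[1]); pad=lambda x:cv2.copyMakeBorder(x,0,0,0,w-x.shape[1],0)if 0 else cv2.copyMakeBorder(x,0,0,0,w-x.shape[1],cv2.BORDER_CONSTANT)
cv2.imwrite("pics/rack1.png",cv2.resize(np.vstack([pad(A),pad(B)]),None,fx=.72,fy=.72,interpolation=cv2.INTER_AREA))
A=c(sd,(305,265),(385,385),5);B=c(sd,(320,190),(380,250),8)
cv2.imwrite("pics/side1.png",cv2.resize(np.hstack([cv2.copyMakeBorder(A,0,0,0,0,0),cv2.copyMakeBorder(B,0,600-480,0,0,cv2.BORDER_CONSTANT)]),None,fx=.9,fy=.9))
for n,i,X in(("top",im,W),("side",sd,Ws)):
    h=cv2.cvtColor(i["pixels"],cv2.COLOR_RGB2HSV).astype(int);H,S,V=h[...,0],h[...,1],h[...,2]
    ok=(S>120)&(V>90)
    box=(X[...,0]>.42)&(X[...,0]<.55)&(X[...,1]>.1)&(X[...,1]<.31)&(X[...,2]>.06)
    for col,m in(("y",(H>22)&(H<35)),("g",(H>45)&(H<85)),("b",(H>100)&(H<130))):
        k=m&ok&box; v,u=np.nonzero(k); z=np.nanmedian(X[k][:,2])
        if n=="top": print(n,col,k.sum(),u.mean(),v.mean(),z,"xy@.086",atz(im,u.mean(),v.mean(),.086)[:2], np.nanmean(X[k],0), cv2.minAreaRect(np.c_[u,v].astype(np.float32)))
        else: print(n,col,k.sum(),u.mean(),v.mean(),np.nanmean(X[k],0))
    k=((H<8)|(H>172))&ok&(V>110)&(abs(X[...,0]-.5)<.04)&(abs(X[...,1]+.195)<.035); v,u=np.nonzero(k); print(n,"red",k.sum(),np.nanmedian(X[k],0))
    el=cv2.fitEllipse(cv2.convexHull(np.c_[u,v].astype(np.float32)));print(el, atz(i,*el[0],np.nanmedian(X[k][:,2])))
    k=(abs(X[...,0]-.5)<.08)&(abs(X[...,1]+.195)<.13)&(V<70)&(X[...,2]>.005); v,u=np.nonzero(k)
    P=np.array([atz(i,a,b,.016)[:2] for a,b in zip(u,v)]); print("block",cv2.minAreaRect((P*1000).astype(np.float32)),np.nanmedian(X[k][:,2]))
    k=(H>100)&(H<130)&(S>120)&(abs(X[...,0]-.485)<.07)&(abs(X[...,1]-.2)<.13)&(X[...,2]<.03)&(X[...,2]>.008); v,u=np.nonzero(k)
    P=np.array([atz(i,a,b,.016)[:2] for a,b in zip(u,v)]); print("rack",cv2.minAreaRect((P*1000).astype(np.float32)),np.nanmedian(X[k][:,2]))
```

```text
top y 85 219.24705882352941 272.6 0.0862783504565725 xy@.086 [0.4827 0.206 ] [0.4829 0.2063 0.0845] ((219.5, 272.5), (9.0, 9.0), 90.0)
top g 69 249.82608695652175 277.536231884058 0.08594746416362531 xy@.086 [0.4742 0.1486] [0.4742 0.1486 0.086 ] ((250.0, 277.5), (7.0, 8.0), 90.0)
top b 85 187.30588235294118 267.0352941176471 0.0857110662186511 xy@.086 [0.4924 0.2664] [0.4925 0.2665 0.0856] ((187.5, 267.0), (8.0, 9.0), 90.0)
top red 436 [ 0.5014 -0.1983  0.0196]
((431.9385681152344, 269.08660888671875), (24.29225730895996, 24.910478591918945), 117.65047454833984) [ 0.5017 -0.1984  0.0196]
block ((500.32598876953125, -196.6713409423828), (89.4612808227539, 200.2826385498047), 14.638290405273438) 0.01579651979144503
rack ((483.5101623535156, 207.4191436767578), (184.73138427734375, 60.745723724365234), 80.63540649414062) 0.015738880255260268
side y 71 345.7042253521127 298.2112676056338 [0.483  0.2082 0.0863]
side g 47 353.4468085106383 277.5531914893617 [0.474  0.1503 0.086 ]
side b 90 336.5444444444444 323.0111111111111 [0.4922 0.2678 0.0859]
side red 142 [ 0.4999 -0.1932  0.02  ]
((348.7026672363281, 215.61312866210938), (9.387491226196289, 33.08842086791992), 86.95637512207031) [ 0.5018 -0.1958  0.02  ]
block ((499.7220153808594, -185.86929321289062), (89.55780792236328, 212.67364501953125), 14.281527519226074) 0.015667901580590726
rack ((483.0105285644531, 212.55137634277344), (191.06846618652344, 62.19235610961914), 80.51115417480469) 0.01561607988537228
```

View pics/rack1.png

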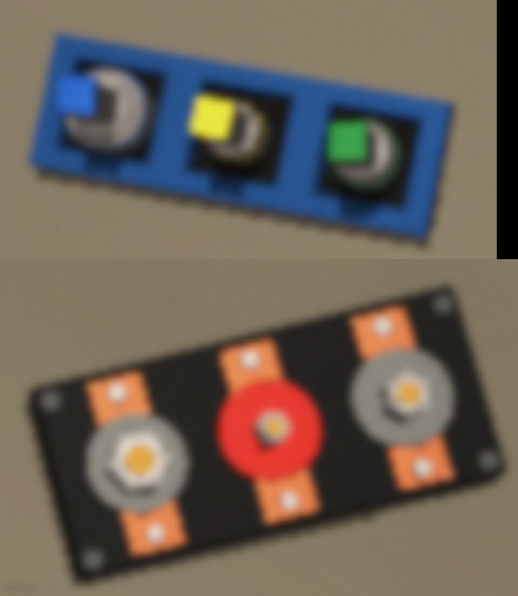

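View pics/side1.png

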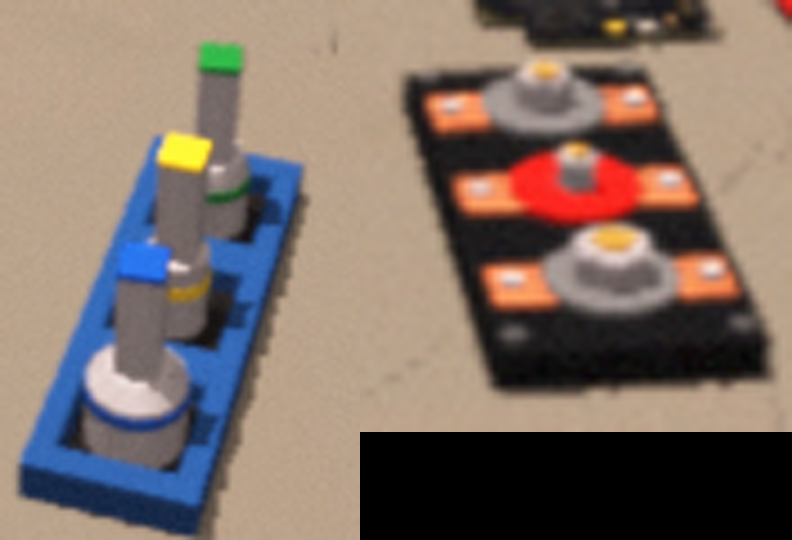

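The crop confirms it: the steel socket with the yellow top is in the middle pocket, its bar in line with the rack (row direction about 80.6°). The orange ones stand outside the rack. I'll turn the tool to close across the row and move over it.

Call:
{"method": "jog_arm", "body": {"plan": "0 0 -6.9 0 0 0 0;0 0 -6.9 0 0 0 0;0 0 -6.9 0 0 0 0;0 0 -6.9 0 0 0 0;0 0 -6.9 0 0 0 0;0 0 -6.9 0 0 0 0;0 0 -6.9 0 0 0 0;0 0 -6.9 0 0 0 0;0 0 -6.9 0 0 0 0", "grip_force": 60}}

```text
time_s: 2.35
position: [0.1734, -0.5219, 0.2313]
tool_rot: [[0.16, 0.987, 0.0], [0.987, -0.16, -0.0], [-0.0, 0.0, -1.0]]
ft_force: [0.2, 0.4, 0.2]
grip_width: 0.0853
gripper_force: 0.0
```

Call:
{"method": "jog_arm", "body": {"plan": "0 0 0 3.85 0.925 0 0;0 0 0 3.85 0.925 0 0;0 0 0 3.85 0.925 0 0;0 0 0 3.85 0.925 0 0;0 0 0 3.85 0.925 0 0;0 0 0 3.85 0.925 0 0;0 0 0 3.85 0.925 0 0;0 0 0 3.85 0.925 0 0;0 0 0 3.85 0.925 0 0;0 0 0 3.85 0.925 0 0"}}

```text
time_s: 3.18
position: [0.3285, -0.1557, 0.2316]
tool_rot: [[0.166, 0.986, 0.001], [0.986, -0.166, -0.001], [-0.0, 0.001, -1.0]]
ft_force: [1.4, -0.5, 1.0]
grip_width: 0.0851
gripper_force: 0.0
```

Call:
{"method": "jog_arm", "body": {"plan": "0 0 0 3.85 0.925 0 0;0 0 0 3.85 0.925 0 0;0 0 0 3.85 0.925 0 0;0 0 0 3.85 0.925 0 0;0 0 0 3.85 0.925 0 0;0 0 0 3.85 0.925 0 0;0 0 0 3.85 0.925 0 0;0 0 0 3.85 0.925 0 0;0 0 0 3.85 0.925 0 0;0 0 0 3.85 0.925 0 0"}}

```text
time_s: 4.02
position: [0.4835, 0.2091, 0.2314]
tool_rot: [[0.165, 0.986, 0.0], [0.986, -0.165, -0.0], [0.0, 0.0, -1.0]]
ft_force: [0.8, -1.2, 0.8]
grip_width: 0.0856
gripper_force: 0.0
```

Call:
{"method": "jog_arm", "body": {"plan": "0 0 0 -0.15 0 3.1 0;0 0 0 0 0 3.1 0;0 0 0 0 0 3.1 0;0 0 0 0 0 3.1 0;0 0 0 0 0 3.1 0;0 0 0 0 0 3.1 0;0 0 0 0 0 0 0;0 0 0 0 0 0 0"}}

```text
time_s: 4.68
position: [0.4827, 0.2053, 0.045]
tool_rot: [[0.165, 0.986, -0.002], [0.986, -0.165, -0.0], [-0.001, -0.002, -1.0]]
ft_force: [0.6, -0.3, -0.7]
grip_width: 0.0851
gripper_force: 0.0
```

Call:
{"method": "jog_arm", "body": {"plan": "0 0 0 0 0 0 255;0 0 0 0 0 0 255;0 0 0 0 0 0 255;0 0 0 0 0 0 255;0 0 0 0 0 0 255;0 0 0 0 0 0 255;0 0 0 0 0 0 255;0 0 0 0 0 0 255;0 0 0 0 0 0 255;0 0 0 0 0 0 255"}}

```text
time_s: 5.52
position: [0.4832, 0.2054, 0.0459]
tool_rot: [[0.165, 0.986, 0.001], [0.986, -0.165, 0.0], [0.0, 0.001, -1.0]]
ft_force: [-2.2, -0.3, 6.6]
grip_width: 0.0151
gripper_force: 58.3
```

```bash
cat > fit.py <<'E'
from h import *
from scipy.optimize import least_squares
from scipy.ndimage import gaussian_filter
np.set_printoptions(precision=4,suppress=True)
K=8
def proj(im,P):
    T=np.linalg.inv(im["world_from_camera"]); c=P@T[:3,:3].T+T[:3,3]
    return c[:,:2]/c[:,2:]*f(im)+[im["cx"],im["cy"]]
def run(im,name):
    p=proj(im,np.array([[.5017,-.197,.026]]))[0].round().astype(int); R=9
    x0,y0=p-R; n=2*R+1
    px=im["pixels"][y0:y0+n,x0:x0+n].astype(float)
    red=(px[...,0]-(px[...,1]+px[...,2])/2); ref=np.percentile(red,90)
    obs=np.clip(1-red/ref,-.2,1.2)          # 1 = nut, 0 = red pad
    yy,xx=np.mgrid[:n,:n]; 
    def model(q):
        x,y,th,s,a=q; an=np.radians(th+30+60*np.arange(6)); r=.0065/np.cos(np.pi/6)
        pts=np.vstack([np.c_[x+r*np.cos(an),y+r*np.sin(an),np.full(6,z)] for z in(.02,.032)])
        h=cv2.convexHull(((proj(im,pts)-[x0,y0]+.5)*K).astype(np.float32))[:,0]
        g=np.zeros((n*K,n*K),np.uint8); cv2.fillPoly(g,[np.round(h*16).astype(np.int32)],255,cv2.LINE_AA,4)
        return a*gaussian_filter(g/255.,s*K).reshape(n,K,n,K).mean((1,3))
    W=cloud(im)[y0:y0+n,x0:x0+n]; w=(np.hypot(xx-R,yy-R)<R*.85)*(red.max()>0)
    if name=="side": w=w*(np.abs(yy-R)<6)
    best=[]
    for th in range(-30,30,6):
        r=least_squares(lambda q:((model(q)-obs)*w).ravel(),[.5017,-.197,th,.9,1],x_scale=[.001,.001,5,.2,.1],diff_step=[1e-3,2e-3,.05,.05,.02])
        best.append((r.cost,*r.x))
    for b in sorted(best)[:4]: print(name,np.array(b))
if __name__=="__main__":
    for c in("top","side"): run(imaging.get_image(c),c)
    s=env.observe(); print(s["position"],s["ft_force"],s["grip_width"],s["gripper_force"])
E
python3 fit.py
```

```text
top [ 0.3673  0.5014 -0.198  -0.3029  0.9826  0.7666]
top [ 0.3689  0.5014 -0.198   0.      0.9733  0.7683]
top [ 0.3694  0.5014 -0.1979 -7.8573  1.0226  0.7773]
top [ 0.3814  0.5013 -0.1979 15.971   0.988   0.7686]
side [  1.4506   0.5001  -0.2257 201.7418   6.277    3.2508]
side [   1.451     0.5      -0.2245 -276.4737    6.1414    3.1722]
side [  1.4523   0.5     -0.2236 153.5276   5.9948   3.119 ]
side [  1.453    0.4999  -0.2227 206.6099   5.9409   3.0864]
[0.4831 0.2054 0.0459] [-0.6948 -1.2262  6.3193] 0.01538410357721371 58.31484496593475
```

```bash
cat > scan.py <<'E'
from fit import *
ims=[imaging.get_image("top") for _ in range(6)]; im=ims[0]
im["pixels"]=np.mean([i["pixels"].astype(float) for i in ims],0)
# nut on each pad: 4-fold/6-fold independent look -> fit luminance-free "redness" with fixed yaw
p=proj(im,np.array([[.5014,-.198,.026]]))[0].round().astype(int); R=9; x0,y0=p-R; n=2*R+1
px=im["pixels"][y0:y0+n,x0:x0+n]; yy,xx=np.mgrid[:n,:n]; w=np.hypot(xx-R,yy-R)<7.5
def masks(x,y,th,s):
    an=np.radians(th+30+60*np.arange(6)); r=.0065/np.cos(np.pi/6); out=[]
    ring=lambda z,r:np.c_[x+r*np.cos(an),y+r*np.sin(an),np.full(6,z)]
    B,T,C=ring(.02,r),ring(.0305,r),ring(.032,r*.9)
    polys=[np.vstack([B[i:i+1],B[[(i+1)%6]],T[[(i+1)%6]],T[i:i+1]]) for i in range(6)]
    cam=im["world_from_camera"][:3,3]
    L=[]
    for i in range(6):
        nn=np.radians(th+60*(i+1)); 
        if (cam[0]-x)*np.cos(nn)+(cam[1]-y)*np.sin(nn)>0: L.append(polys[i])
    L.append(np.vstack([B,T]))  # silhouette
    L.append(T); L.append(C); t=np.radians(np.arange(0,360,15)); L.append(np.c_[x+.0035*np.cos(t),y+.0035*np.sin(t),np.full(24,.033)])
    for P in L:
        h=cv2.convexHull(((proj(im,P)-[x0,y0]+.5)*K).astype(np.float32))[:,0]
        g=np.zeros((n*K,n*K),np.uint8); cv2.fillPoly(g,[np.round(h*16).astype(np.int32)],255,cv2.LINE_AA,4)
        out.append(gaussian_filter(g/255.,s*K).reshape(n,K,n,K).mean((1,3))[w])
    return np.array(out).T
Y=px[w]
def res(q,th):
    A=np.c_[masks(q[0],q[1],th,q[2]),np.ones(w.sum())]
    c=np.linalg.lstsq(A,Y,rcond=1e-3)[0]; return (A@c-Y).ravel()
for th in range(-30,30,5):
    r=least_squares(res,[.5014,-.198,.95],args=(th,),x_scale=[.001,.001,.2],diff_step=[1e-3,2e-3,.05])
    print(th,round(r.cost,1),r.x)
E
python3 scan.py
```

```text
-30 2940.4 [ 0.5015 -0.1981  1.3358]
-25 3013.6 [ 0.5016 -0.1981  1.4159]
-20 2992.3 [ 0.5017 -0.1981  1.3874]
-15 2991.4 [ 0.5017 -0.1981  1.3473]
-10 3105.2 [ 0.5017 -0.198   1.3237]
-5 2924.7 [ 0.5016 -0.198   1.3227]
0 2922.1 [ 0.5016 -0.198   1.3063]
5 3122.2 [ 0.5016 -0.1981  1.2999]
10 3205.3 [ 0.5017 -0.1981  1.2383]
15 3087.9 [ 0.5016 -0.1981  1.2921]
20 3139.7 [ 0.5016 -0.1981  1.277 ]
25 3045.9 [ 0.5016 -0.1981  1.287 ]
```

Call:
{"method": "jog_arm", "body": {"plan": "0 0 0 0 0 -2 255;0 0 0 0 0 -2 255;0 0 0 0 0 -2 255;0 0 0 0 0 -2 255;0 0 0 0 0 -2 255;0 0 0 0 0 -2 255;0 0 0 0 0 0 255"}}

```text
time_s: 6.5
position: [0.4843, 0.2057, 0.1687]
tool_rot: [[0.165, 0.986, 0.006], [0.986, -0.165, 0.001], [0.002, 0.006, -1.0]]
ft_force: [-0.0, 0.5, -0.6]
grip_width: 0.0153
gripper_force: 58.7
```

Call:
{"method": "jog_arm", "body": {"plan": "0 0 0 -3.95 0.84 0 255;0 0 0 -3.95 0.84 0 255;0 0 0 -3.95 0.84 0 255;0 0 0 -3.95 0.84 0 255;0 0 0 -3.95 0.84 0 255;0 0 0 -3.95 0.84 0 255;0 0 0 -3.95 0.84 0 255;0 0 0 -3.95 0.84 0 255;0 0 0 -3.95 0.84 0 255;0 0 0 -3.95 0.84 0 255"}}

```text
time_s: 7.33
position: [0.4998, -0.1999, 0.1644]
tool_rot: [[0.166, 0.986, -0.001], [0.986, -0.166, 0.001], [0.001, -0.001, -1.0]]
ft_force: [0.9, -0.1, -0.6]
grip_width: 0.0154
gripper_force: 58.7
```

Call:
{"method": "jog_arm", "body": {"plan": "0 0 0 0 0 2 255;0 0 0 0 0 2 255;0 0 0 0 0 2 255;0 0 0 0 0 1 255;0 0 0 0 0 0 255;0 0 0 0 0 0 255"}}

```text
time_s: 7.83
position: [0.5005, -0.1979, 0.0952]
tool_rot: [[0.165, 0.986, -0.001], [0.986, -0.165, 0.0], [0.0, -0.001, -1.0]]
ft_force: [0.6, -0.2, -0.9]
grip_width: 0.0151
gripper_force: 58.8
```

Run:
```python
from fit import *
s=env.observe(); print(s["position"],s["tool_rot"],s["ft_force"])
A=[]
for c,b,k in(("top",(395,225,475,305),7),("side",(315,150,385,245),6)):
    im=imaging.get_image(c); q=np.array(s["position"]); 
    print(c,proj(im,np.array([q-[0,0,.04],[.5015,-.198,.032]])))
    p=im["pixels"][b[1]:b[3],b[0]:b[2],::-1]; A.append(cv2.resize(p,None,fx=k*.9,fy=k*.9,interpolation=cv2.INTER_CUBIC))
h=max(a.shape[0] for a in A)
cv2.imwrite("pics/hov.png",np.hstack([cv2.copyMakeBorder(a,0,h-a.shape[0],0,0,cv2.BORDER_CONSTANT) for a in A])[:600,:])
```

```text
[ 0.5005 -0.1979  0.0952] [[ 0.1651  0.9863 -0.0006]
 [ 0.9863 -0.1651  0.0004]
 [ 0.0003 -0.0007 -1.    ]] [ 0.5526 -0.2315 -0.873 ]
top [[434.7831 267.5779]
 [432.7796 268.4537]]
side [[350.0747 202.3317]
 [349.1367 210.8482]]
```

View pics/hov.png

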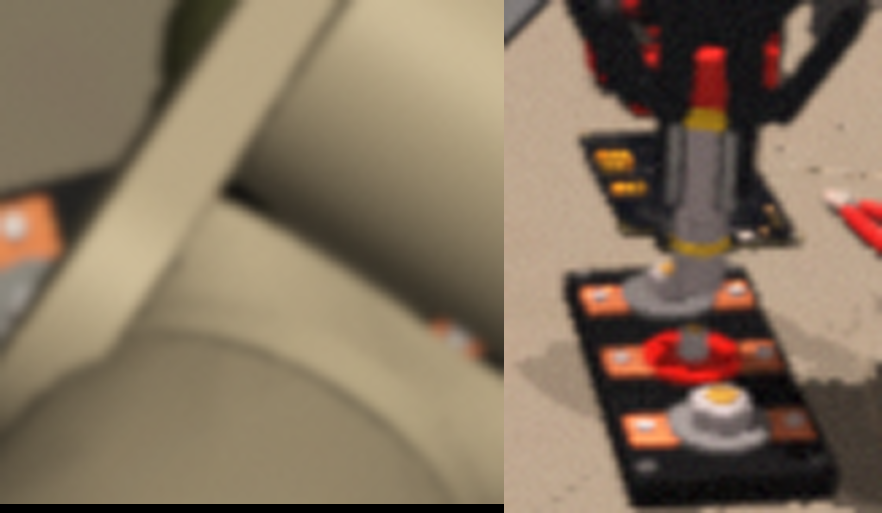

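The right panel (side) shows the yellow socket held over the small nut on the red pad. The socket is at about column 351 and the nut at about 350. I'll measure the offset from the edges.

Run:
```python
from fit import *
ims=[imaging.get_image("side") for _ in range(4)]; im=ims[0]
P=np.mean([i["pixels"].astype(float) for i in ims],0)
g=P.sum(2)/3; sat=P.max(2)-P.min(2)
for r in range(186,222): print(r,"g",g[r,338:364].astype(int))
print("sat nut"); 
for r in range(208,222): print(r,sat[r,338:364].astype(int))
W=cloud(im); print(W[205:220:2,349:352,1])
```

```text
186 g [ 48  46  44  35  31  31  45  71  77  65  86 103 103 105 101  92  74  81
  89  68  34  29  30  30  29  33]
187 g [ 29  31  34  31  33  30  36  51  57  63  89 102 105 104 104  89  70  80
  89  72  44  36  36  35  33  38]
188 g [ 28  33  39  43  36  33  32  35  50  79 101 104 105 106 102  88  68  78
  82  61  35  32  32  31  40  79]
189 g [ 26  32  39  44  41  39  37  36  59  91 104 102 105 104 103  97  90  81
  67  51  32  30  26  27  29  54]
190 g [ 28  27  34  41  43  49  48  48  65  90  94  96  99 101 104 103  95  86
  66  46  39  36  31  26  28  31]
191 g [ 36  31  28  31  35  41  48  58  76  91  94  95  96  98 100  97  96  86
  62  41  35  32  31  28  34  37]
192 g [ 59  46  39  43  41  36  44  54  76  96 103 100  99 101 101 100  96  90
  74  72  72  74  72  44  69  86]
193 g [ 82  77  69  65  55  35  41  57  79 100 108  98 101 101 101  99  97  90
  71  60 121 176 160  91  59  65]
194 g [148 148 149 148 117  52  35  50  85 117 119 103 103 102 101 100  98  88
  65  44  76 109  98  73  64  49]
195 g [164 165 164 162 135  66  45  55  81 102 108 108 112 103 101  99  98  88
  72
[... 3812 characters left out ...]
106  86  87  89  99 111 112 113
 125 138 122  86  72  73  71  70]
218 [156 157 157 163 167 175 192 202 206 206 186 133 128 134 143 157 150 142
 138 126  97  65  54  47  46  46]
219 [105 100 102 101  99 121 146 162 185 201 204 206 209 217 213 208 185 136
 109  79  38  23  19  14  16  15]
220 [ 27  24  21  21  25  35  55  78 111 131 145 152 161 161 152 145 125  79
  51  24   8   4   3   3   3   2]
221 [ 1  2  2  2  4  5 11 20 32 40 48 49 50 48 52 74 94 81 59 38 21  5  2  2
  2  1]
[[-0.2556 -0.2512 -0.255 ]
 [-0.2396 -0.2405 -0.2442]
 [-0.2371 -0.2411 -0.2388]
 [-0.1947 -0.1967 -0.1962]
 [-0.1944 -0.1946 -0.1939]
 [-0.1937 -0.1904 -0.1936]
 [-0.1881 -0.1883 -0.1911]
 [-0.1779 -0.1777 -0.1779]]
```

Call:
{"method": "jog_arm", "body": {"plan": "0 0 0 -0.05 0.09 1 255;0 0 0 0 0 1 255;0 0 0 0 0 0 255;0 0 0 0 0 0.2 255;0 0 0 0 0 0.2 255;0 0 0 0 0 0.1 255;0 0 0 0 0 0 255;0 0 0 0 0 0 255"}}

```text
time_s: 8.8
position: [0.5014, -0.1988, 0.0705]
tool_rot: [[0.165, 0.986, 0.0], [0.986, -0.165, -0.0], [-0.0, 0.0, -1.0]]
ft_force: [0.3, -0.3, -1.2]
grip_width: 0.0151
gripper_force: 58.8
```

No contact yet; go on in small steps.

Call:
{"method": "jog_arm", "body": {"plan": "0 0 0 0 0 0.1 255;0 0 0 0 0 0.1 255;0 0 0 0 0 0.1 255;0 0 0 0 0 0 255;0 0 0 0 0 0 255"}}

```text
time_s: 9.22
position: [0.5014, -0.1993, 0.0675]
tool_rot: [[0.165, 0.986, 0.0], [0.986, -0.165, -0.001], [-0.001, 0.001, -1.0]]
ft_force: [-1.8, -4.8, 0.7]
grip_width: 0.0156
gripper_force: 58.9
```

Call:
{"method": "jog_arm", "body": {"plan": "0 0 0 -0.06 -0.02 0 255;0 0 0 0 0 0.15 255;0 0 0 0 0 0.15 255;0 0 0 0 0 0.1 255;0 0 0 0 0 0 255;0 0 0 0 0 0 255"}}

```text
time_s: 9.72
position: [0.5011, -0.1995, 0.0631]
tool_rot: [[0.165, 0.986, 0.0], [0.986, -0.165, -0.0], [-0.0, 0.0, -1.0]]
ft_force: [-0.3, -5.5, -1.8]
grip_width: 0.0151
gripper_force: 58.6
```

Call:
{"method": "jog_arm", "body": {"plan": "0 0 0 -0.04 0 0.1 255;0 0 0 0 0 0.1 255;0 0 0 0 0 0.1 255;0 0 0 0 0 0.1 255;0 0 0 0 0 0 255;0 0 0 0 0 0 255"}}

```text
time_s: 10.22
position: [0.5011, -0.1997, 0.0599]
tool_rot: [[0.165, 0.986, 0.001], [0.986, -0.165, -0.0], [-0.0, 0.001, -1.0]]
ft_force: [-1.1, -2.5, 6.7]
grip_width: 0.0151
gripper_force: 59.7
```

Call:
{"method": "jog_arm", "body": {"plan": "0 0 0 0 0 0.08 255;0 0 0 0 0 0.05 255;0 0 0 0 0 0 255;0 0 0 0 0 0 255;0 0 0 0 0 0 255;0 0 0 0 0 0 255"}}

```text
time_s: 10.72
position: [0.5012, -0.1998, 0.0598]
tool_rot: [[0.165, 0.986, 0.001], [0.986, -0.165, -0.001], [-0.001, 0.002, -1.0]]
ft_force: [-3.8, -1.2, 18.9]
grip_width: 0.0154
gripper_force: 61.7
```

Run:
```python
from h import *
im=imaging.get_image("side"); save(im,"end.png",(210,140,430,390),2.3)
s=env.observe();print(s["position"],s["ft_force"],s["grip_width"],s["gripper_force"])
```

```text
[ 0.50117533 -0.19973406  0.05985294] [-4.48301159 -1.23118664 19.35468023] 0.015493846050796362 61.72430634498596
```

View pics/end.png

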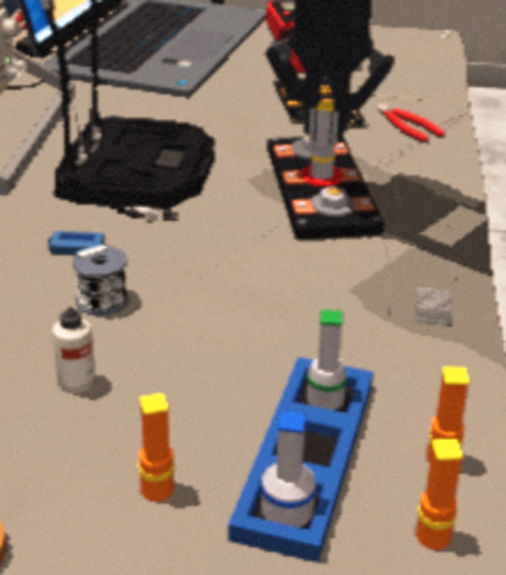

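The picture shows the yellow socket down on the red pad (crop about (322,170)). Green and blue stand in the rack, and the bystanders are where they were. The TCP stops at 0.0598 m under 19 N, which puts the rim at 0.020 m, the height of the pad.

```bash
python3 -c "
from rig import job
print(job.close_job())"
```

```text
the job is handed in; nothing more can be done
None
```

The yellow (smallest) socket went onto the red-pad nut on the first try and is pushed fully down onto the pad, still gripped. Green and blue are still in the rack, the spool, flux bottle and heat sink were not moved, and the job is handed in.

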